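Mark a test tile in the guarded press

TASK

Push the long terracotta test tile along the bed of the small grey press until its far end is fully home against the back stop, sliding it and never lifting it. Then, with the fingertips, reach down through the window of the yellow guard and press the red lever pad fully down, so that the ram bears on the tile, without touching the guard. Finish while still holding the lever down, and leave the two small jars and the dish beside the press undisturbed.

Things in the scene. Friction and masses are not known exactly. Their poses are not given: they have to be found in the camera images.
- press: Grey press fixed to the table. Origin on the table under the ram axis; x from feed side (robot) to back, y left, z up. Base x -195..135, y +-65 mm; its top, z = 16 mm, is the bed. Guide rails (inner faces y = +-32, 9 mm high) x -195..30. Back stop face x = 30. Cheeks y = +-43..52, x -60..30, up to z = 84; nearer than x = -60 only the rails rise above the bed. Yaw within +-0.3 rad.
- guard: Yellow guard fixed over the lever, same origin and axes as press. Flat frame, top face z = 105 mm (bolt heads at its corners to 108 mm), underside 100 mm, x = -3 to +127 mm, y = +-65 mm, on four posts with side and back bars. It may not be touched.
- window (a point): Centre of the guard's rectangular window, at the level of the frame's top face (press frame x = +61, y = 0, z = 105 mm). The opening is 82 mm along the press's x (x = +20 to +102) and 84 mm along its y. Closed fingers fit through, an open gripper may not.
- lever_pad (a point): Centre of the top of the red ribbed lever pad, 44 (x) x 46 (y) mm, seen through the window. Lever up: press frame x = 60, y = 0, z = 83 mm (22 mm below the frame's top face). Ram on the tile: about 25 mm lower, x = 61, z = 58 mm. It moves with the lever.
- lever (a joint): Lever angle, rad: 0 = up (rest), grows as the pad goes down. Hinge along the press's y at press frame x = -40, z = 66 mm. Spring return: about 2.5 N on the pad to start, 6 N at 0.25 rad, where the ram meets the tile, resistance rises sharply and the lever counts as fully down (with no tile it would go on to 0.32). Springs up when released.
- ram: Steel ram with black rubber stamp disc, 44 mm across, under the lever. Origin at the centre of the disc's underside: press frame x = y = 0, z = 40 mm when up. The lever drives it straight down 40 mm per rad, so it meets the tile's top (z = 30 mm) after 10 mm.
- tile: Loose terracotta test tile, 130 (x) x 60 (y) x 14 (z) mm, 0.14 to 0.28 kg, white patch toward its near end, flat on the bed between the rails, 2 mm play each side. Origin at the centre of its underside; x toward the back stop. Starts 45 to 70 mm short of home. Home: far end on the back stop, origin at press frame x = -35, y = 0, z = 16 mm.
- tile_near_end (a point): Centre of the tile's end face on the feed side, where it is pushed (tile frame x = -65, y = 0, z = 7 mm); at home it is at press frame x = -100 mm.
- ink_jar: Loose white-lidded jar with a black band, 58 mm across, 86 mm tall, to the right of the press; origin at the centre of its underside. Leave it alone.
- pale_jar: Loose small pale green jar with white lid, 52 mm across, 82 mm tall, to the left of the press; origin at the centre of its underside. Leave it alone.
- dish: Loose covered cream bisque dish, 124 mm across, 100 mm tall, farther to the left; origin at the centre of its underside. Leave it alone.
There are look-alikes about, which are no part of the job. Several things have the shape of the tile; the one meant has the colours described above.

How it is judged:
On the way, in this order (a step that is already met when the one before it is completed fails the run):
1. the tile is pushed home against the back stop, with the lever still up (x of tile in the frame of press above -0.04 m and z of tile in the frame of press between 0.012 and 0.02 m and value of joint lever below 0.06 rad), for 0.2 s.
2. the lever is pressed fully down with the fingers through the window and the ram bears on the tile (x of tile in the frame of press above -0.04 m and z of tile in the frame of press between 0.012 and 0.02 m and value of joint lever above 0.21 rad and contact force between ram and tile above 1 N and contact force between the fingers and press above 1 N and horizontal distance between the grasp point and window below 0.045 m), for 0.3 s.
At the end, for the whole second after the job is handed in: The tile lies flat on the bed within 5 mm of the back stop, and the fingers, reaching in through the window (gripper point within 45 mm of its centre, seen from above), hold the lever fully down (beyond 0.21 rad, pushing with more than 1 N) so that the ram bears on the tile with more than 1 N (all of step 2); the arm keeps its last pose, push and grip.
It fails at once if the guard is touched (contact force between any of the fingers, the arm and guard above 0.3 N).
It fails at once if the lever is pressed while the tile is not home (value of joint lever above 0.1 rad and x of tile in the frame of press below -0.043 m).
It fails at once if the tile is lifted off the bed or tipped (z of tile in the frame of press above 0.028 m or angle between tile's own z axis and vertical above 0.2 rad).
It fails at once if one of the jars or the dish beside the press is moved or tipped (distance of any of ink_jar, pale_jar, dish from where it was at the start of the episode above 0.015 m or angle between any of ink_jar, pale_jar, dish's own z axis and vertical above 0.2 rad).
It also fails if it takes over 56 s, if anything falls off the work surface, if the arm or the gripper's body presses on something with over 40 N, if the wrist force passes 120 N, or if a joint passes its speed limit or range.

ROBOT

A 7-joint arm with a two-finger parallel gripper is mounted at the origin on the work surface; the furniture and walls round the work are solid. World frame = base frame: x ahead of the robot, y to its left, z up, the work surface at z = 0. Lengths are in m, angles in rad, forces in N, time in s.
With the tool pointing down it reaches from about 0.425 to 0.825 m from the base axis. Payload 3.6 kg.
Tool frame: the origin (TCP) lies where the fingers leave the gripper's body, on its centre line; the fingertips stand 73 mm ahead of it and the grasp point (between the pads) lies 54 mm ahead of it; z points along the fingers, y is the line along which they close (so a half turn about z gives the same grasp; the last joint's range is limited). The gripper opens to 85 mm and grips with 20 to 120 N. Pads are 22 mm wide; open, the fingers measure 114 mm over their backs; the gripper's body (76 mm by 85 mm) begins 54 mm behind the grasp point. The pads swing forward as they close: fully open they stand 13 mm farther back than shut.
Start: joints at [-1.153, 0.615, -0.013, 1.423, 0.008, 1.103, -0.04], TCP at [0.28, 0.587, 0.304] pointing down, gripper open.
Joint ranges: [-3.12, 3.12], [-0.3, 2.06], [-1.34, 1.32], [0.26, 2.42], [-1.36, 4.5], [0.01, 1.98], [-2.84, 2.84]. Speed limits (rad/s): [2.79, 2.79, 3.14, 3.14, 3.14, 3.14, 3.14].

INTERFACE

Orientations are given as a unit quaternion [x, y, z, w].
In Python, from station import arm, snapshot, camera_info, ticket gives the robot as it stands. Calls block until the motion is done:
- arm.movep(position, orientation): joint-space move of the TCP to a pose.
- arm.line_to(position, velocity=0.15, ori=None): straight line of the TCP; ori=None keeps the orientation; velocity is the mean speed in m/s.
- arm.move_j(angles): joint-space move.
- arm.move_gripper(opening, effort=None): opening from 0.0 (shut) to 1.0 (fully open); effort is the grip in N (None keeps the last); returns when the fingers have stopped.
- arm.pause(seconds).
- arm.ik(position, orientation): joint angles nearest the present ones, or None.
- snapshot(name): name is "scene" or "top"; returns the picture (384x512x3 uint8, blue, green, red); there is no depth.
- camera_info(name): a dict with "fx", "fy", "cx", "cy" (pixels), "dist_coeffs" ([k1, k2, p1, p2, k3] as OpenCV has them; the pictures are not rectified), "R" (3x3) and "t" (3): a world point X has camera coordinates R X + t. Camera axes: x right, y down, z forward; pixel columns grow to the right and rows downward; lengths in m; the calibration is good to about 2 mm. A picture is of the moment at which its call begins. camera_info takes no time and is no camera call.
A pose or a line that the arm cannot do raises arm.MotionError and nothing moves.
- ticket.finish_job(): hands the job in; it is judged then, once.
Readings, each from a call of its own:
- arm.read_time(): time.
- arm.read_joint_positions(): joint angles.
- arm.read_dq(): joint speeds.
- arm.read_effort(): joint torques, N m.
- arm.read_tool_pos(): TCP position.
- arm.read_eef_rot(): TCP orientation.
- arm.read_ft_force(): force on the tool from outside, world axes, zero at the start.
- arm.read_wrist_torque(): the same for the moment, N m.
- arm.read_opening(): opening from 0.0 (shut) to 1.0 (fully open).
- arm.read_finger_force(): force on a finger pad.
Only numpy, scipy, OpenCV 4.12 (cv2) and the standard library are available. Lean on these libraries where they do the work, as an engineer would, in place of code of your own. Each camera call takes 0.05 s, during which the arm holds its last target. There are 200 camera calls.

## Working session

There is one attempt and no reset: what is moved stays moved. The work goes in short steps, each a Python script; the robot and the scene stay as the last script left them, time stands still between calls to the robot, and variables do not carry over. Pictures are saved under pics/ and viewed, at most 10 in all, crops included, and the job is handed in when it is done.

```bash
mkdir -p pics; python3 - <<'E'
from station import arm,snapshot,camera_info
import cv2
for n in("scene","top"):
    im=snapshot(n);cv2.imwrite(f"pics/{n}0.png",im)
    c=camera_info(n);print(n,{k:(v.tolist() if hasattr(v,'tolist') else v) for k,v in c.items()})
print(arm.read_time(),arm.read_eef_rot())
E
```

```text
scene {'fx': 482.11949024251385, 'fy': 482.11949024251385, 'cx': 254.41342956833276, 'cy': 183.1437619925177, 'dist_coeffs': [-0.1300919807470041, 0.0, 0.0, 0.0, 0.0], 'R': [[-0.42003326744919306, -0.9074686114998506, 0.008530731415758257], [-0.37859287360135035, 0.16667788983309417, -0.9104317201740384], [0.8247663246606438, -0.38564128433470407, -0.4135714080088871]], 't': [0.25576366514096593, 0.24693955259850214, 0.9475379199349673]}
top {'fx': 405.8109191089077, 'fy': 405.8109191089077, 'cx': 255.3152071937104, 'cy': 190.8102298812462, 'dist_coeffs': [0.007541043062968807, 0.0, 0.0, 0.0, 0.0], 'R': [[0.021662880224080902, -0.9997606091662018, -0.0030731059243695293], [-0.9981135738282494, -0.021450368072213448, -0.05752543306543909], [0.05744574275085032, 0.004313475303260231, -0.998339311341896]], 't': [0.029773071227458838, 0.48783206341964425, 1.140970894455083]}
0.1 [ 2.20499520e-01  9.75386395e-01 -1.13660542e-03 -2.25928232e-04]
```

View pics/scene0.png

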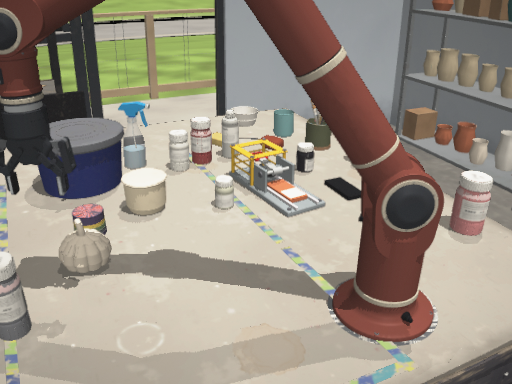

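View pics/top0.png

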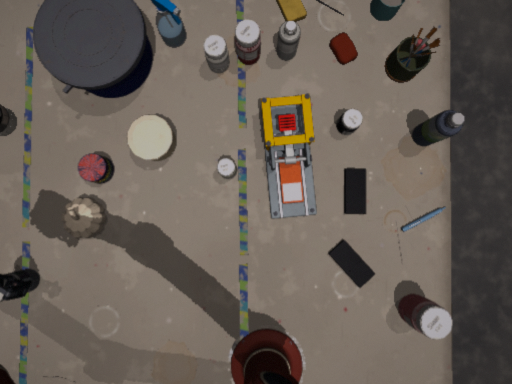

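Top view: the press is near (290,160), with the yellow guard at (288,120), the red pad at (287,124) and the terracotta tile with white patch at (291,183). Tile-shaped look-alikes are the black slabs at (355,190) and (351,263), the red block at (343,47) and the yellow block at (291,8). Only the slab on the press bed has the terracotta and white colours. Next I measure and confirm it in an enlarged crop.

```bash
cat > h.py <<'E'
import numpy as np,cv2
from station import arm,snapshot,camera_info
def cam(n):
    c=camera_info(n);return np.array([[c["fx"],0,c["cx"]],[0,c["fy"],c["cy"]],[0,0,1.]]),np.array(c["dist_coeffs"]),np.array(c["R"]),np.array(c["t"])
def ray(n,px,z):
    K,d,R,t=cam(n);p=cv2.undistortPoints(np.float64(px).reshape(-1,1,2),K,d)[:,0]
    r=np.c_[p,np.ones(len(p))]@R;C=-R.T@t
    return (C+r*((z-C[2])/r[:,2])[:,None])[:,:2]
def proj(n,X):
    K,d,R,t=cam(n);return cv2.projectPoints(np.float64(X),cv2.Rodrigues(R)[0],t,K,d)[0][:,0]
def masks(im):
    h=cv2.cvtColor(im,cv2.COLOR_BGR2HSV);H,S,V=cv2.split(h)
    return dict(yellow=(H>=18)&(H<=32)&(S>150)&(V>120),orange=(H>=4)&(H<=14)&(S>120)&(V>90),red=((H<4)|(H>172))&(S>150)&(V>90),white=(S<60)&(V>190))
def big(m,roi):
    u=np.zeros(m.shape,np.uint8);x0,y0,x1,y1=roi;u[y0:y1,x0:x1]=m[y0:y1,x0:x1]
    return u
E
python3 - <<'E'
from h import *
im=cv2.imread("pics/top0.png");M=masks(im);roi=(250,85,330,225)
for n,z in(("yellow",.105),("orange",.030),("red",.083),("white",.03)):
    u=big(M[n],roi if n!="white" else (278,170,306,210));ys,xs=np.nonzero(u)
    c=max(cv2.findContours(u,cv2.RETR_EXTERNAL,cv2.CHAIN_APPROX_NONE)[0],key=cv2.contourArea)
    w=ray("top",c[:,0],z);r=cv2.minAreaRect(np.float32(w*1000))
    print(n,u.sum(),xs.min(),xs.max(),ys.min(),ys.max(),"rect",np.round(r[0],1),np.round(r[1],1),round(r[2],1),np.round(cv2.boxPoints(r),0).tolist())
K,d,R,t=cam("top");print("C",-R.T@t)
cv2.imwrite("pics/crop.png",cv2.resize(im[85:225,235:335],None,fx=4,fy=4,interpolation=cv2.INTER_CUBIC))
E
```

```text
yellow 1269 262 313 94 145 rect [672.3 -41. ] [129.5 128.9] 6.8 [[600.0, 15.0], [616.0, -113.0], [744.0, -97.0], [729.0, 31.0]]
orange 480 279 303 161 202 rect [513.5 -58.9] [114.3  59.9] 6.2 [[453.0, -35.0], [460.0, -95.0], [574.0, -82.0], [567.0, -23.0]]
red 251 278 295 114 131 rect [670.5 -40.6] [44.3 45.7] 8.4 [[645.0, -21.0], [652.0, -66.0], [696.0, -60.0], [689.0, -15.0]]Traceback (most recent call last):
  File "<stdin>", line 5, in <module>
ValueError: max() iterable argument is empty
```

```bash
cat >> h.py <<'E'
PSI=np.radians(6.6);O=np.array([.6724,-.0409])-.062*np.array([np.cos(PSI),np.sin(PSI)])
def W(x,y,z):
    c,s=np.cos(PSI),np.sin(PSI);return np.array([O[0]+c*x-s*y,O[1]+s*x+c*y,z])
Q=[-np.sin(PSI/2),np.cos(PSI/2),0,0]
E
python3 - <<'E'
from h import *
out=[]
for n,(x0,y0,x1,y1) in(("top",(235,85,335,225)),("scene",(210,125,340,225))):
    im=cv2.imread(f"pics/{n}0.png")[y0:y1,x0:x1];k=4;im=cv2.resize(im,None,fx=k,fy=k,interpolation=cv2.INTER_CUBIC)
    for x,X,y,z,col in((-3,127,65,.105,(255,0,0)),(20,102,42,.105,(255,0,255)),(-155,-50,30,.03,(0,255,0)),(-195,135,65,.016,(255,255,0))):
        p=proj(n,[W(a*.001,b*.001,z) for a,b in((x,-y),(X,-y),(X,y),(x,y))]);p=((p-[x0,y0]+.5)*k).astype(int)
        cv2.polylines(im,[p],True,col,1)
    out.append(cv2.copyMakeBorder(im,0,0,0,0,0) if 0 else im)
h=max(o.shape[0] for o in out);pic=np.hstack([cv2.copyMakeBorder(o,0,h-o.shape[0],0,0,cv2.BORDER_CONSTANT) for o in out])
pic=cv2.resize(pic,None,fx=.85,fy=.85);print(pic.shape,O)
cv2.imwrite("pics/crop.png",pic)
for p in((-.185,0,.30),(-.185,0,.094),(-.113,0,.094),(.058,0,.2),(.06,0,.13)):
    print(p,np.round(arm.ik(W(*p),Q),2), np.round(arm.ik(W(*p),[Q[1],-Q[0],0,0]),2))
E
```

```text
(476, 782, 3) [ 0.61081089 -0.0480261 ]
(-0.185, 0, 0.3) [-0.03  0.29  0.19  2.02 -0.07  0.83  1.88] [-0.53  0.39  0.89  2.04 -0.39  0.89 -0.88]
(-0.185, 0, 0.094) [ 0.19  0.67 -0.12  2.22  0.29  0.26  1.51] [-0.03  0.68  0.2   2.23 -0.48  0.27 -0.86]
(-0.113, 0, 0.094) [ 0.17  0.72 -0.14  2.03  0.24  0.41  1.53] [-0.2   0.76  0.44  2.05 -0.68  0.48 -0.71]
(0.058, 0, 0.2) [ 0.08  0.75 -0.09  1.48  0.07  0.92  1.65] [-0.33  0.84  0.69  1.49 -0.59  1.02 -0.95]
(0.06, 0, 0.13) [ 0.1   0.84 -0.13  1.52  0.14  0.8   1.6 ] [-0.31  0.92  0.64  1.53 -0.65  0.91 -0.91]
```

View pics/crop.png

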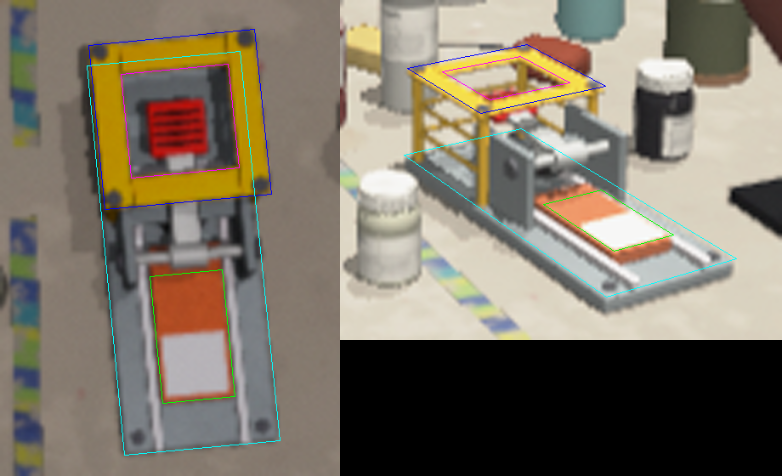

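The overlay matches in both views. The terracotta slab with the white patch between the rails is the tile, with its near end at press x ≈ -155 mm. Now I push it.

```bash
python3 - <<'E'
from h import *
arm.move_gripper(0.0,40)
arm.movep(W(-.187,0,.30),Q)
arm.line_to(W(-.187,0,.14),.15); arm.line_to(W(-.187,0,.096),.06)
print("t",arm.read_time(),arm.read_opening(),arm.read_ft_force(),arm.read_tool_pos()-W(-.187,0,.096))
f0=arm.read_ft_force();ax=np.array([np.cos(PSI),np.sin(PSI),0])
arm.line_to(W(-.130,0,.096),.05);print(arm.read_ft_force()-f0)
x=-.130
while x<-.100:
    x+=.003;arm.line_to(W(x,0,.096),.03);f=(arm.read_ft_force()-f0)@ax
    print(round(x,3),round(f,2))
    if f<-8:break
arm.pause(.2);print(arm.read_tool_pos(),(arm.read_ft_force()-f0),"t",arm.read_time())
im=snapshot("top");cv2.imwrite("pics/top1.png",im);s=snapshot("scene");cv2.imwrite("pics/scene1.png",s)
cv2.imwrite("pics/v1.png",np.hstack([cv2.resize(im[85:225,235:335],None,fx=3.4,fy=3.4),cv2.resize(s[95:235,200:330],None,fx=3.4,fy=3.4)]))
E
```

```text
t 5.3583 0.001959077115242184 [-0.4551306  -0.83835759 -0.50388298] [ 1.27983027e-04 -5.28182946e-05  9.54051528e-05]
[0.91767189 0.86397007 0.51561067]
-0.127 -1.68
-0.124 -0.44
-0.121 -0.28
-0.118 0.5
-0.115 -0.58
-0.112 0.8
-0.109 -4.43
-0.106 -8.81
[ 0.50166973 -0.06063144  0.09567277] [-8.54088923 -0.44773784  6.6191087 ] t 8.85
```

View pics/v1.png

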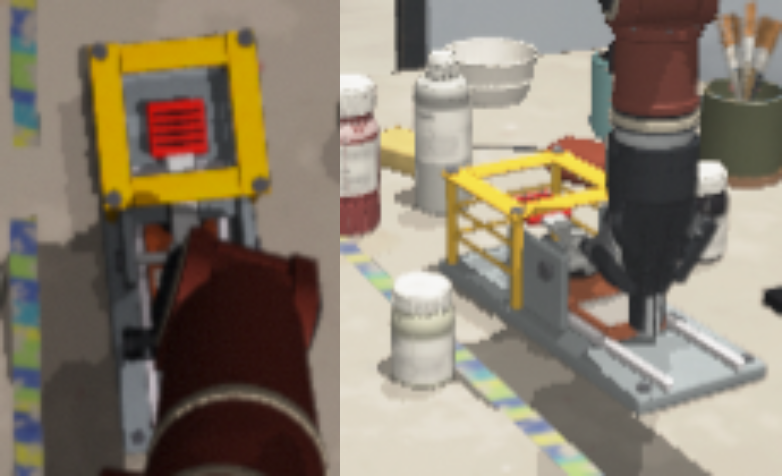

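The fingertips sit against the tile's near end and the force has risen to about 9 N near the predicted home position. I back off, lift, and check the tile from above.

```bash
python3 - <<'E'
from h import *
arm.line_to(W(-.125,0,.096),.06); arm.line_to(W(-.15,0,.25),.2)
arm.movep(W(-.18,.25,.30),Q)
im=snapshot("top");cv2.imwrite("pics/top2.png",im);print("t",arm.read_time())
def pf(w):
    d=w-O*1;c,s=np.cos(PSI),np.sin(PSI);return np.c_[d@[c,s],d@[-s,c]]
for nm in("pics/top0.png","pics/top2.png"):
    u=big(masks(cv2.imread(nm))["orange"],(265,150,315,225))
    c=max(cv2.findContours(u,cv2.RETR_EXTERNAL,cv2.CHAIN_APPROX_NONE)[0],key=cv2.contourArea)
    w=pf(ray("top",c[:,0],.03))*1000;print(nm,w.min(0),w.max(0))
cv2.imwrite("pics/v2.png",cv2.resize(im[85:225,235:335],None,fx=4,fy=4))
E
```

```text
t 11.4083
pics/top0.png [-155.08516926  -29.81004308] [-40.90265605  30.34304329]
pics/top2.png [-27.93899738  14.24673363] [-7.62365736 31.0961249 ]
```

View pics/v2.png

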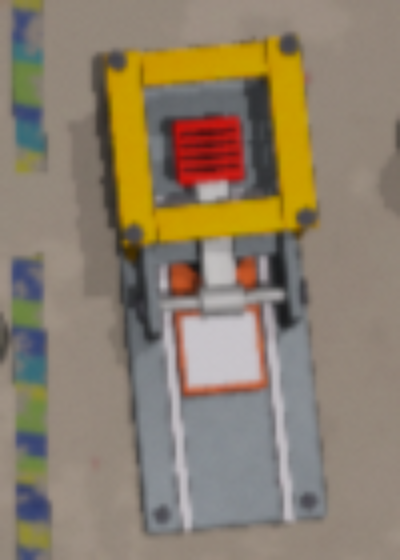

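```bash
python3 - <<'E'
from h import *
def near(nm):
    u=big(masks(cv2.imread(nm))["orange"],(275,168,310,225));ys,xs=np.nonzero(u)
    d=ray("top",np.c_[xs,ys],.03)-O;return np.sort(d@[np.cos(PSI),np.sin(PSI)])[:5].mean()
a,b=near("pics/top0.png"),near("pics/top2.png");print("near end",a,b)
assert abs(b+.100)<.004
arm.movep(W(.06,0,.28),Q);arm.line_to(W(.06,0,.20),.15);arm.pause(.3);f0=arm.read_ft_force()
arm.line_to(W(.06,0,.160),.05);z=.160;print(f0,arm.read_ft_force()-f0)
while z>.124:
    z-=.003;arm.line_to(W(.0605,0,z),.03);f=(arm.read_ft_force()-f0)
    print(round(z,3),np.round(f,1),np.round(arm.read_tool_pos()[2],4))
    if f[2]>16:break
arm.pause(.5);print(arm.read_ft_force()-f0,arm.read_tool_pos(),"t",arm.read_time())
im=snapshot("top");cv2.imwrite("pics/top3.png",im);s=snapshot("scene");cv2.imwrite("pics/scene3.png",s)
cv2.imwrite("pics/v3.png",np.hstack([cv2.resize(im[85:225,235:335],None,fx=3.4,fy=3.4),cv2.resize(s[95:235,200:330],None,fx=3.4,fy=3.4)]))
E
```

```text
near end -0.15463219014906876 -0.09970831878592767
[0.08975113 0.40153301 0.23948822] [ 0.31788103 -0.50404965 -0.21486642]
0.157 [-0.1 -0.3 -0.1] 0.1571
0.154 [-0.6 -0.7  1.6] 0.1543
0.151 [0.7 0.4 1.8] 0.1512
0.148 [ 1.1 -0.1  1.4] 0.1481
0.145 [1.8 0.3 2.2] 0.1451
0.142 [2.7 0.7 3.4] 0.1421
0.139 [2.9 0.1 4.8] 0.1393
0.136 [3.1 0.2 4.4] 0.1363
0.133 [3.4 0.5 4.7] 0.1334
0.13 [1.4 0.7 9. ] 0.1313
0.127 [-1.4  1.2 17.9] 0.1306
[-1.33893474  1.1024669  18.38312382] [ 0.67117405 -0.04114101  0.13062029] t 17.9
```

View pics/v3.png

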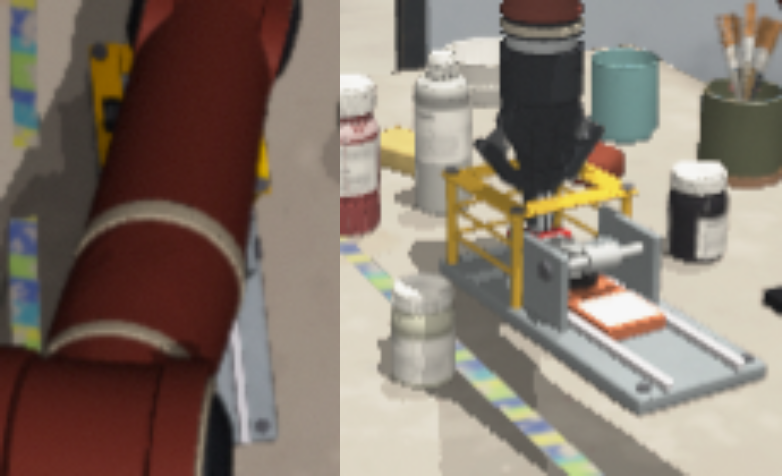

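The scene shows the fingers through the window on the red pad at about (555,232), the ram down on the tile, and the jars where they were. The force rose sharply to 18 N at the predicted height, so I hand in.

```bash
python3 -c "
from station import ticket
print(ticket.finish_job())"
```

```text
the job is handed in; nothing more can be done
None
```

I handed the job in with the tile measured home against the back stop and the fingers holding the lever down through the window at about 18 N, the ram on the tile; no contact with the guard, jars or dish was seen, and the hand-in gave no verdict.

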